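# Hold a chilled PCR plate ready over the heating cycler block

### The job

The thermal cycler's block is still heating up, so have the chilled plate waiting over it: lift the sealed 48-well plate out of the cold block, carry it level across the bench clear of the tubes, and stop with it hovering over the cycler's well block, its notched red-dot corner over the block's red-dot corner, every well in line with its own hole and the well tips about one centimetre above the block, without ever touching the cycler with the plate. Finish while still holding the plate steady there; leave the cycler's lid open and the cold block, tube rack, bottle and tip box where they are.

Things in the scene. Friction and masses are not known exactly. Their poses are not given: they have to be found in the camera images.
- plate_center (a point): Centre, half-way up, of the sealed 48-well plate (30 g, green frame, 20 mm high): a solid rim 82 mm long (x) by 64 wide (y) is its top 8 mm; wells hang 12 mm below it over 70 x 50 mm. Point: 10 mm above the well tips, 10 below the top. z up. The -x +y corner has an 8 mm notch, red dot. It starts in the cold block, rim on the block's top and 3 mm over its long sides; 2 mm play.
- plate_a1 (a point): The corner well A1 of the plate, nearest its notched red-dot corner: from plate_center 31.5 mm towards -x and 22.5 mm towards +y, at the same height (half-way up the plate).
- block_top (a point): Target: centre of the top face of the cycler's aluminium well block (78 mm along x, 58 mm along y, 48 holes), 128 mm above the bench, 8 mm above the flat deck. x runs from the front panel to the lid hinge, z up. Red dots on and beside the -x +y corner. The plate belongs over it with its x along this x and y along this y.
- block_a1 (a point): The hole A1 of the cycler's block, nearest its red dot: from block_top 31.5 mm towards -x and 22.5 mm towards +y, on the top face.
- cycler: The thermal cycler, a fixed white machine with a blue stripe, 190 mm wide (y), from x = -140 mm (front, sloping dark screen) to x = +155 mm; deck 120 mm high. Origin: on the bench right under the block's centre; axes as block_top.
- lid (a joint): The cycler's heated lid, rad: 0 shut, 1.6 upright; starts open at 1.55 to 1.8 and stays by friction. 170 mm wide, 172 long, 44 thick, hinged along y at x = +105 mm, z = 136 mm of the cycler: a wall 105 mm behind the block's centre, up to about 315 mm above the bench.
- coldblock: The loose cold block: a blue foot 112 x 92 x 22 mm with an aluminium well block 78 x 58 mm on it, top face 50 mm above the bench, 0.6 kg. Origin: centre of its underside; axes as the plate's.
- rack: Loose blue rack of 15 ml tubes with orange and blue caps, 200 mm long (x) by 60 mm wide (y), tops of the caps 124 mm above the bench. Origin: centre of its underside.
- bottle: Loose amber reagent bottle with a blue cap, diameter 68 mm, 155 mm high. Origin: centre of its underside.
- tipbox: Loose open box of yellow pipette tips, 118 mm (x) by 80 mm (y), 44 mm high. Origin: centre of its underside.

How it is judged:
By the outcome, as a careful person would: the job done as asked, in the order asked, and still so for the second after the job is handed in, while the arm keeps its last pose, push and grip.
It also fails if it takes over 38 s, if anything falls off the work surface, if the arm or the gripper's body presses on something with over 40 N, if the wrist force passes 120 N, or if a joint passes its speed limit or range.

### The arm

A 6-joint arm with a two-finger parallel gripper is mounted at the origin on the work surface. World frame = base frame: x ahead of the robot, y to its left, z up, the work surface at z = 0. Lengths are in m, angles in rad, forces in N, time in s.
With the tool pointing down it reaches from about 0.35 to 0.775 m from the base axis. Payload 7.3 kg.
Tool frame: the origin (TCP) lies between the finger pads; the fingertips stand bot.tip_extent ahead of it and the grasp point (between the pads) is the TCP (bot.tip_extent is the distance from the TCP to the fingertips, in m); z points along the fingers, y is the direction in which the jaws open and shut (so a half turn about z gives the same grasp; the last joint's range is limited). The gripper opens to 92 mm and grips with 3 to 60 N. Pads are 19 mm wide; open, the fingers measure 130 mm over their backs; the gripper's body (75 mm by 190 mm) begins 47 mm behind the grasp point.
Start: joints at [1.172, 0.342, 1.524, -0, 1.275, -0.146], TCP at [0.131, 0.508, 0.246] pointing down, gripper open.
Joint ranges: [-2.53, 2.53], [-0.77, 2.02], [0.04, 2.7], [-1, 4.14], [0.28, 2.66], [-3.11, 3.11]. Speed limits (rad/s): [2.57, 2.57, 3.14, 3.14, 3.14, 3.14].

### API

Orientations are given as a unit quaternion [x, y, z, w].
In Python, from plant import bot gives the robot as it stands.
- The arm moves only by the tool servo_tool, never from a script. Its argument "plan" is a list of rows, each a list of 3 entries, a list of its own where there are three numbers: the shift along the tool's x, y, z in mm, then the turn about the tool's z in rad, then the gripper's target within -1 to 1 (shut at 1, half-way at 0, fully open at -1). In form: [[[dx, dy, dz], twist, grip], ...]. A call has exactly 5 rows; each row is the pose to reach, as a shift and turn from the pose commanded when the call began, along the tool's axes at that moment; what a row does not reach only later rows make up. A row lasts 1/12 s, in which the tool goes at most 41.7 mm and 7.16 degrees, less where a joint would pass 70% of its speed; a pose out of reach is approached as far as the arm can. A call with a gripper value outside its range is refused whole. The fingers move at their own pace and stop on an object; "force" is the grip in N (left out, the last holds). Time passes only in rows, so rows that repeat a pose let the fingers close, or fill a call up. It gives the time, the measured TCP pose, the force and the opening at its end, in the units of the state.
- bot.sense(): the state, without advancing time (a new reading comes with each control period).
- bot.camera(name): name is "scene" or "top"; returns a dict with "color" (400x640x3 uint8, red, green, blue), "K" (3x3 intrinsics, pixels), "view" (4x4, takes a point from world to camera coordinates). Camera axes: x right, y up, looking along -z (the intrinsics and any distortion apply to the point x, -y, -z); pixel columns grow to the right and rows downward; lengths in m; the calibration is good to about 2 mm. A picture is of the moment at which its call begins. There is no depth.
- bot.finish_job(): hands the job in, once; it reports no verdict.
Trained networks look in the newest picture that a camera, given by its name, has taken for a name from the list of things; names that differ only in an ending like _2 or _b are one class to them, and where a whole thing is asked for, a point or a joint stands for the part that bears it (a point fixed in the world has none). Each returns a list of dicts, best first, with "confidence" (0 to 1); they miss things now and then, are a little off and sometimes report something else, mostly with a low value. They report only what shows in the picture. A call takes as long as a camera call.
- bot.look_for(name, camera): "point" ([x, y, z] in m, in world coordinates, good to about 4 mm: the middle of the surface that is visible of it).
The state is a dict: "clock": time; "joints": joint angles; "qd": joint speeds; "effort": joint torques, N m; "eef_pos": TCP position; "tcp_rot": TCP orientation; "ft_force": force on the tool from outside, world axes, zero at the start; "wrist_torque": the same for the moment, N m; "opening": finger opening in m.
Only numpy, scipy, OpenCV 4.12 (cv2) and the standard library are available. Lean on these libraries where they do the work, as an engineer would, in place of code of your own. Each camera call takes 0.05 s, during which the arm holds its last target.

## Working session

There is one attempt and no reset: what is moved stays moved. The work goes in short steps, Python scripts to look and compute and a tool call to move; the robot and the scene stay as the last step left them, time stands still between calls to the robot, and variables do not carry over. Pictures are saved under pics/ and viewed, and the job is handed in when it is done.

Besides the shell and the picture viewer there is one more tool, called after "Call:" as a command line: name --argument value ..., lists and objects as JSON in quotes. servo_tool: Moves the arm, as the interface text tells. Its arguments: {"type":"object","properties":{"plan":{"type":"array"},"force":{"type":"number"}},"required":["plan"]}

```bash
ls; mkdir -p pics
python3 - <<'E'
from plant import bot
import cv2, numpy as np
for c in ["scene","top"]:
    d=bot.camera(c); cv2.imwrite(f"pics/{c}0.png",d["color"][:,:,::-1])
    np.savez(f"{c}0.npz",**d)
    print(c,np.round(d["K"],1).tolist(),np.round(d["view"],3).tolist(), [k for k in d])
    for n in ["plate_center","plate_a1","block_top","block_a1","cycler","lid","coldblock","rack","bottle","tipbox"]:
        r=bot.look_for(n,c); print(n,[(np.round(x["point"],3).tolist(),round(x["confidence"],2)) for x in r[:2]])
print(bot.sense(), bot.tip_extent)
E
```

```text
pics
scene [[375.8, 0.0, 325.1], [0.0, 375.8, 206.9], [0.0, 0.0, 1.0]] [[-0.689, 0.724, -0.017, 0.386], [-0.537, -0.495, 0.683, 0.22], [0.486, 0.48, 0.73, -1.28], [0.0, 0.0, 0.0, 1.0]] ['color', 'K', 'view']
plate_center [([0.421, 0.332, 0.061], 0.85)]
plate_a1 [([0.428, 0.328, 0.056], 0.81), ([0.553, -0.288, 0.122], 0.4)]
block_top [([0.553, -0.286, 0.122], 0.87)]
block_a1 [([0.551, -0.292, 0.124], 0.6)]
cycler [([0.549, -0.291, 0.123], 0.91)]
lid []
coldblock [([0.452, 0.345, 0.024], 0.89)]
rack [([0.517, 0.032, 0.063], 0.91), ([0.555, -0.289, 0.122], 0.65)]
bottle [([0.717, 0.101, 0.1], 0.8), ([0.426, 0.328, 0.056], 0.27)]
tipbox [([0.637, 0.236, 0.041], 0.62)]
top [[468.4, 0.0, 320.8], [0.0, 468.4, 202.1], [0.0, 0.0, 1.0]] [[0.111, -0.994, 0.005, -0.042], [0.969, 0.109, 0.22, -0.576], [-0.219, -0.02, 0.976, -1.252], [0.0, 0.0, 0.0, 1.0]] ['color', 'K', 'view']
plate_center [([0.422, 0.329, 0.052], 0.81)]
plate_a1 [([0.423, 0.331, 0.06], 0.7)]
block_top [([0.509, -0.286, 0.118], 0.64)]
block_a1 [([0.513, -0.284, 0.12], 0.79)]
cycler [([0.515, -0.287, 0.122], 0.65)]
lid [([0.524, -
[... 180 characters left out ...]
([0.483, 0.014, 0.065], 0.37)]
{'clock': 1.1, 'joints': array([ 1.17202454e+00,  3.41989543e-01,  1.52407557e+00, -2.55260972e-05,
        1.27537015e+00, -1.45989771e-01]), 'qd': array([-0.00032594,  0.0001058 , -0.00148617,  0.00073932, -0.00041437,
       -0.00064522]), 'effort': array([ 5.67982806e-04, -4.31133842e+01, -2.44474518e+01,  7.18375482e-02,
        4.80084191e-02, -5.22561663e-05]), 'eef_pos': array([0.13129614, 0.50835403, 0.24575448]), 'tcp_rot': array([1.26051081e-01, 9.92023749e-01, 7.25088647e-05, 3.29312044e-05]), 'ft_force': array([0.47254199, 0.57585563, 0.45553447]), 'wrist_torque': array([ 0.06480466, -0.04525989, -0.01532063]), 'opening': 0.09184082354942888} 0.019
```

View pictures.

View pics/scene0.png

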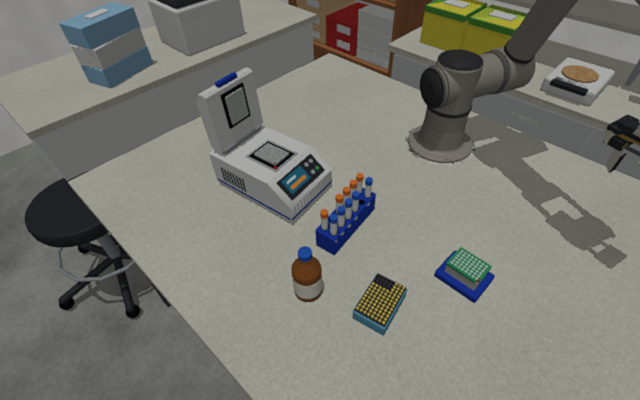

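View pics/top0.png

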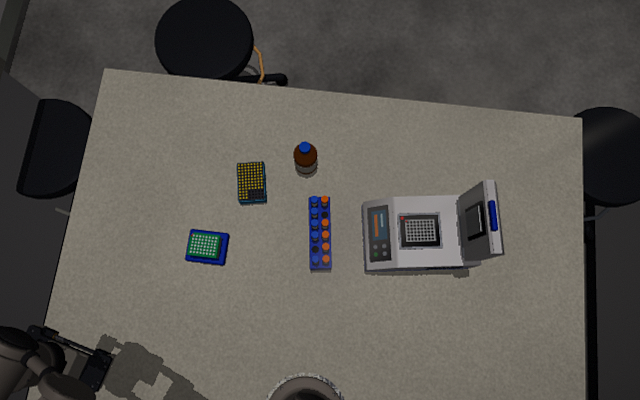

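Run:
```python
import cv2
a=cv2.imread("pics/top0.png")
cv2.imwrite("pics/t_plate.png",cv2.resize(a[100:240,130:290],None,fx=5,fy=4.0,interpolation=2)[:560,:800]) 
cv2.imwrite("pics/t_block.png",cv2.resize(a[100:240,390:550],None,fx=5,fy=4,interpolation=2))
a=cv2.imread("pics/scene0.png")
cv2.imwrite("pics/s_plate.png",cv2.resize(a[200:340,410:570],None,fx=5,fy=4,interpolation=2))
cv2.imwrite("pics/s_block.png",cv2.resize(a[100:240,90:250],None,fx=5,fy=4,interpolation=2))
```

```text
(no output)
```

View pics/t_plate.png

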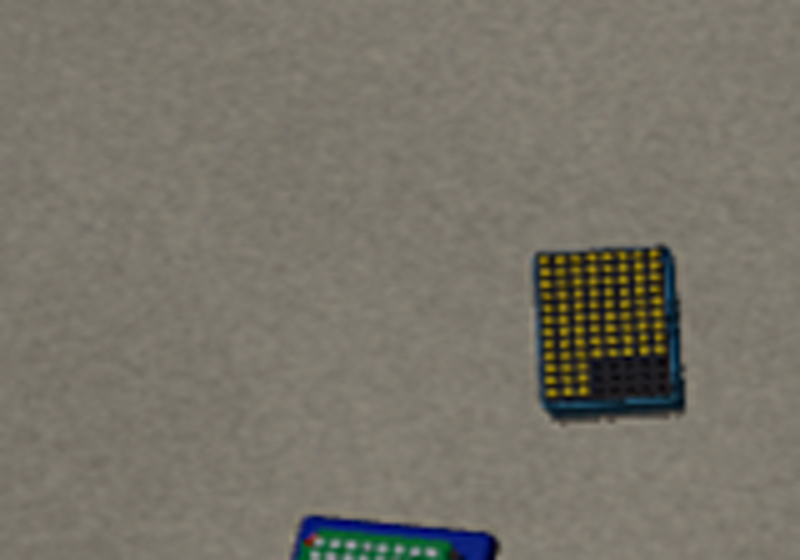

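View pics/t_block.png

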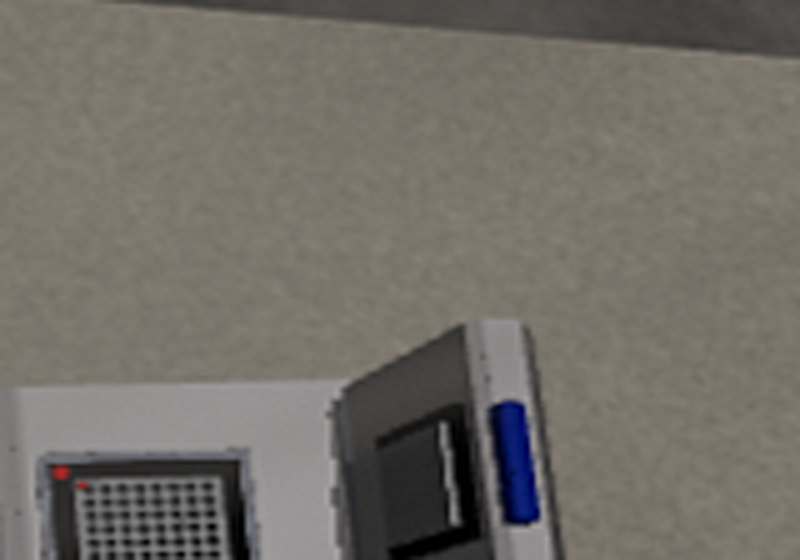

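View pics/s_plate.png

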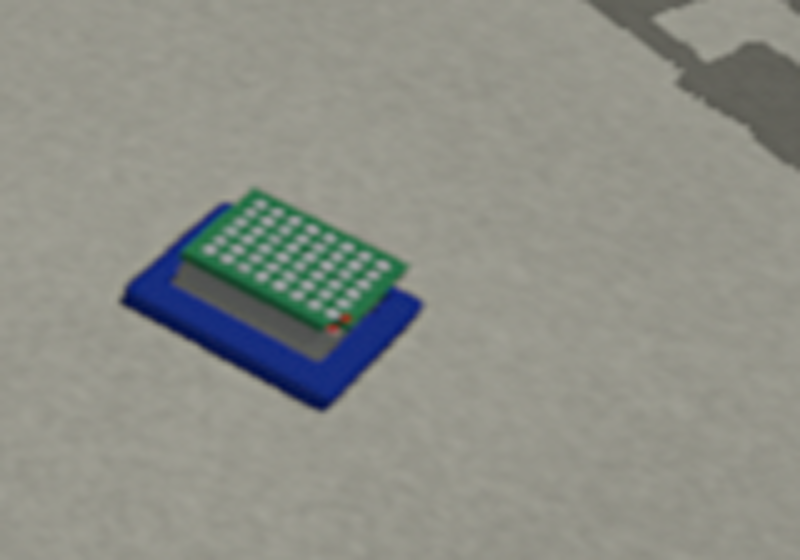

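View pics/s_block.png

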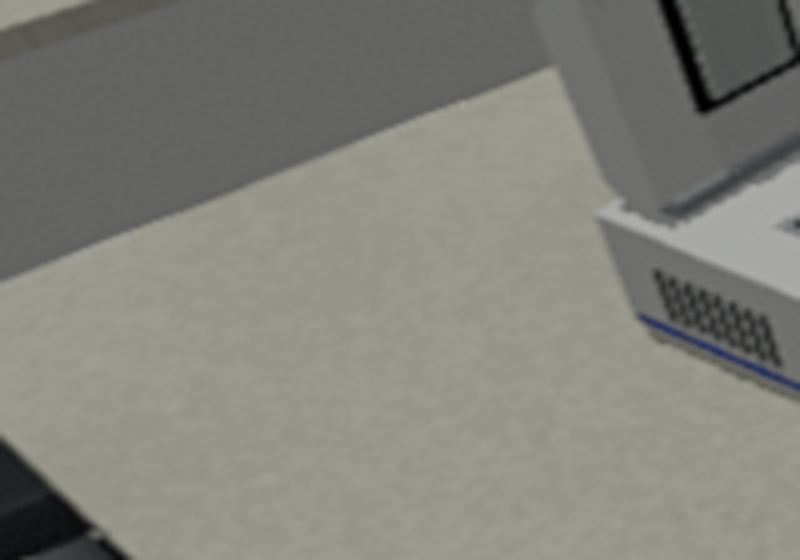

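```bash
cat > h.py <<'E'
import numpy as np, cv2
def load(f):
    d=np.load(f); return d["color"][:,:,::-1].copy(),d["K"],d["view"]
def proj(K,V,P):
    P=np.atleast_2d(P); c=P@V[:3,:3].T+V[:3,3]; p=np.c_[c[:,0],-c[:,1],-c[:,2]]@K.T
    return p[:,:2]/p[:,2:]
def back(K,V,uv,z):
    uv=np.atleast_2d(uv); r=np.c_[uv,np.ones(len(uv))]@np.linalg.inv(K).T
    r=np.c_[r[:,0],-r[:,1],-r[:,2]]@V[:3,:3]; o=-V[:3,:3].T@V[:3,3]
    return o+r*((z-o[2])/r[:,2])[:,None]
E
python3 - <<'E'
from h import *
for c in ["scene","top"]:
    im,K,V=load(c+"0.npz")
    print(c,proj(K,V,[[0,0,0],[0.131,0.508,0.246],[0.131,.508,.265+.0],[.553,-.286,.122],[.511,-.286,.122],[.422,.33,.06]]).round(1).tolist())
a,_,_=load("top0.npz")
cv2.imwrite("pics/t2.png",np.hstack([cv2.resize(a[215:275,177:237],None,fx=6.6,fy=6.6,interpolation=2),cv2.resize(a[200:260,390:450],None,fx=6.6,fy=6.6,interpolation=2)]))
a,_,_=load("scene0.npz")
cv2.imwrite("pics/s2.png",np.hstack([cv2.resize(a[240:300,433:493],None,fx=6.6,fy=6.6,interpolation=2),cv2.resize(a[125:185,240:300],None,fx=6.6,fy=6.6,interpolation=2)]))
E
```

```text
scene [[438.5, 142.4], [637.9, 175.6], [643.3, 168.8], [252.5, 154.5], [264.0, 147.6], [468.7, 262.6]]
top [[305.0, 417.6], [83.8, 353.5], [79.6, 354.4], [434.8, 218.7], [433.8, 234.2], [203.6, 244.8]]
```

View pics/t2.png

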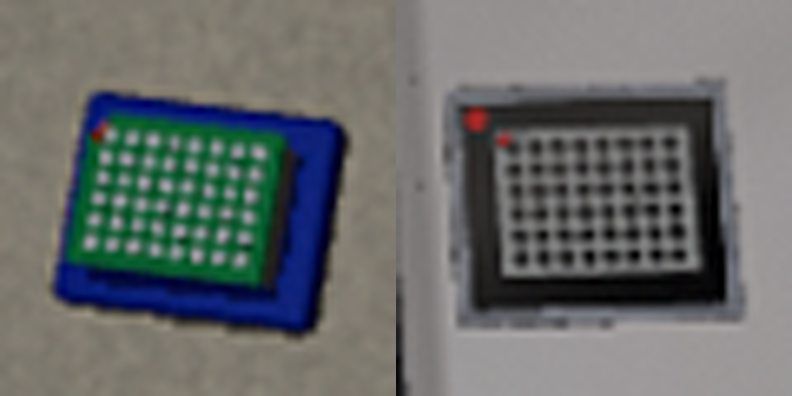

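View pics/s2.png

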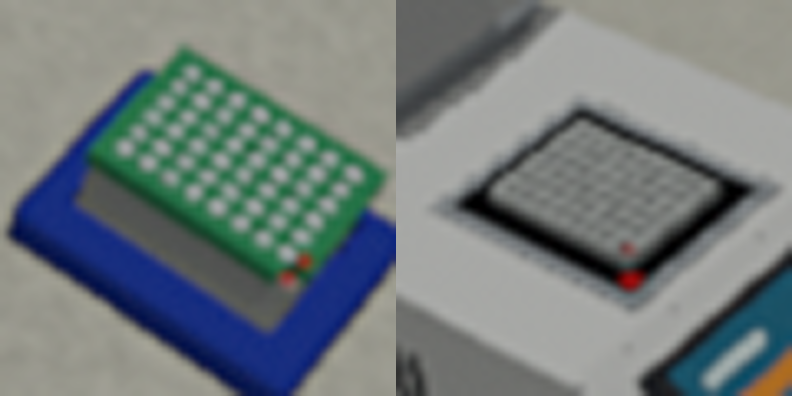

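Run:
```python
from h import *
t=load("top0.npz");s=load("scene0.npz")
def tp(u): return 177+u[0]/6.6,215+u[1]/6.6
def tb(u): return 390+(u[0]-396)/6.6,200+u[1]/6.6
def sp(u): return 433+u[0]/6.6,240+u[1]/6.6
def sb(u): return 240+(u[0]-396)/6.6,125+u[1]/6.6
# wells: A1 .. corners
print("top plate",back(*t[1:],[tp(u) for u in [(111,136),(259,153),(240,262),(90,242)]],.07).round(4).tolist())
print("scene plate",back(*s[1:],[sp(u) for u in [(290,255),(125,147),(192,72),(354,174)]],.07).round(4).tolist())
print("top block",back(*t[1:],[tb(u) for u in [(497,130),(690,127),(698,270),(505,276)]],.128).round(4).tolist())
print("scene block",back(*s[1:],[sb(u) for u in [(627,262),(490,190),(583,112),(722,187)]],.128).round(4).tolist())
```

```text
top plate [[0.4431, 0.3583, 0.07], [0.4429, 0.2959, 0.07], [0.3972, 0.2965, 0.07], [0.3985, 0.3594, 0.07]]
scene plate [[0.456, 0.3661, 0.07], [0.4551, 0.3032, 0.07], [0.4107, 0.3038, 0.07], [0.4117, 0.3663, 0.07]]
top block [[0.5403, -0.2071, 0.128], [0.5502, -0.2842, 0.128], [0.4928, -0.2906, 0.128], [0.4818, -0.2145, 0.128]]
scene block [[0.5434, -0.2, 0.128], [0.5518, -0.2784, 0.128], [0.4898, -0.2905, 0.128], [0.484, -0.207, 0.128]]
```

```bash
cat >> h.py <<'E'
from scipy.optimize import minimize
from scipy.ndimage import map_coordinates
gx,gy=np.meshgrid(np.arange(8)*9-31.5,np.arange(6)*9-22.5)
H=np.c_[gx.ravel(),gy.ravel()]/1000
mx,my=np.meshgrid(np.arange(-4,5)*9.,np.arange(-3,4)*9.)
# points midway between neighbours (x and y) and diagonal corners
B=np.vstack([np.c_[(gx[:,:-1]+4.5).ravel(),gy[:,:-1].ravel()],np.c_[gx[:-1].ravel(),(gy[:-1]+4.5).ravel()],np.c_[(gx[:-1,:-1]+4.5).ravel(),(gy[:-1,:-1]+4.5).ravel()]])/1000
def w(p,P,z):
    c,s=np.cos(p[2]),np.sin(p[2]); return np.c_[P@np.array([[c,-s],[s,c]]).T+p[:2],np.full(len(P),z)]
def samp(g,uv): return map_coordinates(g,[uv[:,1],uv[:,0]],order=3)
def fit(im,K,V,p0,z,sign,rim=None,chan=None):
    g=(im[:,:,chan] if chan is not None else im.mean(2)).astype(float)
    g=cv2.GaussianBlur(g,(0,0),0.5)
    def f(p):
        q=[p[0],p[1],p[2]/10]
        a=samp(g,proj(K,V,w(q,H,z))); b=samp(g,proj(K,V,w(q,B,z)))
        return -sign*(a.mean()-b.mean())
    best=None
    for dx in(-.002,0,.002):
        for dy in(-.002,0,.002):
            r=minimize(f,[p0[0]+dx,p0[1]+dy,p0[2]*10],method="Nelder-Mead",options=dict(xatol=1e-5,fatol=1e-3,initial_simplex=None))
            if best is None or r.fun<best.fun:best=r
    q=best.x.copy();q[2]/=10
    return q,best.fun
def outline(im,K,V,q,z,rects,fn,ctr,h=40,fx=8):
    o=proj(K,V,[[*ctr,z]])[0].round().astype(int); s=np.array([o[0]-h,o[1]-h])
    big=cv2.resize(im[s[1]:s[1]+2*h,s[0]:s[0]+2*h],None,fx=fx,fy=fx,interpolation=2)
    for (a,b,zz) in rects:
        R=np.array([[-a,-b],[a,-b],[a,b],[-a,b]])/2000
        uv=(proj(K,V,w(q,R,zz))-s+.5)*fx
        cv2.polylines(big,[uv.round().astype(int)],True,(255,0,255),1)
    for u in (proj(K,V,w(q,H,z))-s+.5)*fx: cv2.circle(big,tuple(int(t) for t in u.round()),2,(0,255,255),-1)
    return big
E
python3 - <<'E'
from h import *
o=[]
for n in ["top","scene"]:
    im,K,V=load(n+"0.npz")
    q0={"top":(.42,.33),"scene":(.43,.335)}[n]
    # initial: redo at z .058 from hand corners
    if n=="top": uv=[(177+u/6.6,215+v/6.6) for u,v in [(111,136),(259,153),(240,262),(90,242)]]
    else: uv=[(433+u/6.6,240+v/6.6) for u,v in [(290,255),(125,147),(192,72),(354,174)]]
    P=back(K,V,uv,.058); c=P.mean(0); d=P[1]-P[0]; yaw=np.arctan2(d[1],d[0])
    print(n,"hand",c.round(4),yaw.round(3))
    q,f=fit(im,K,V,(c[0],c[1],yaw),.058,1,chan=2); print(n,"plate",q.round(4),f)
    o.append(outline(im,K,V,q,.058,[(82,64,.058),(112,92,.022)],"",q[:2],25,8))
    q,f=fit(im,K,V,(.517,-.247,-1.45),.128,-1); print(n,"block",q.round(4),f)
    o.append(outline(im,K,V,q,.128,[(78,58,.128)],"",q[:2],25,8))
cv2.imwrite("pics/fit0.png",cv2.resize(np.vstack([np.hstack(o[:2]),np.hstack(o[2:])]),(600,600)))
E
```

```text
top hand [0.4216 0.3306 0.058 ] -1.574
top plate [ 0.4231  0.3323 -1.5811] -89.31949595833726
top block [ 0.5082 -0.2485 -1.4304] -57.92182705567682
scene hand [0.4238 0.3331 0.058 ] -1.586
scene plate [ 0.4233  0.3315 -1.5816] -61.622631946256305
scene block [ 0.5095 -0.2577 -1.426 ] -12.860099569186374
```

View pics/fit0.png

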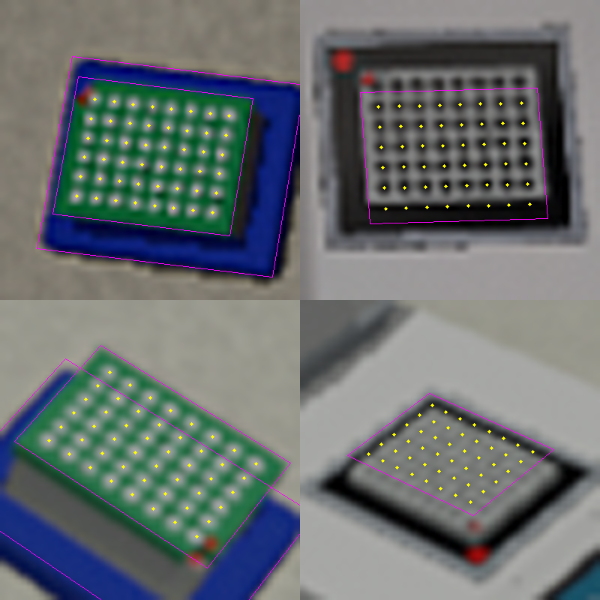

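```bash
cat >> h.py <<'E'
def per(a,b,n=15):
    t=np.linspace(-1,1,n)
    return np.vstack([np.c_[t*a,np.full(n,b)],np.c_[t*a,np.full(n,-b)],np.c_[np.full(n,a),t*b],np.c_[np.full(n,-a),t*b]])/1000
def fitb(im,K,V,p0,z=.128):
    g=im.mean(2).astype(float); I=per(36.8,26.8)
    def f(p):
        q=[p[0],p[1],p[2]/10]
        s=lambda P: samp(g,proj(K,V,w(q,P,z)))
        e=lambda P: np.mean(np.minimum(s(P),150))
        return s(H).mean()-s(B).mean()-e(I)+e(per(42,32))
    best=None
    for dx in(-.006,-.003,0,.003,.006):
        for dy in(-.006,-.003,0,.003,.006):
            r=minimize(f,[p0[0]+dx,p0[1]+dy,p0[2]*10],method="Nelder-Mead",options=dict(xatol=1e-5,fatol=1e-3))
            if best is None or r.fun<best.fun:best=r
    q=best.x.copy();q[2]/=10
    return q,best.fun
E
python3 - <<'E'
from h import *
o=[]
for n in ["top","scene"]:
    im,K,V=load(n+"0.npz")
    q,f=fitb(im,K,V,(.5165,-.247,-1.45)); print(n,"block",q.round(4),f)
    o.append(outline(im,K,V,q,.128,[(78,58,.128),(78,58,.12)],"",q[:2],25,8))
cv2.imwrite("pics/fit1.png",np.hstack(o))
E
```

```text
top block [ 0.5172 -0.2472 -1.4316] -173.03506290957333
scene block [ 0.5176 -0.2465 -1.4291] -71.96700488395999
```

View pics/fit1.png

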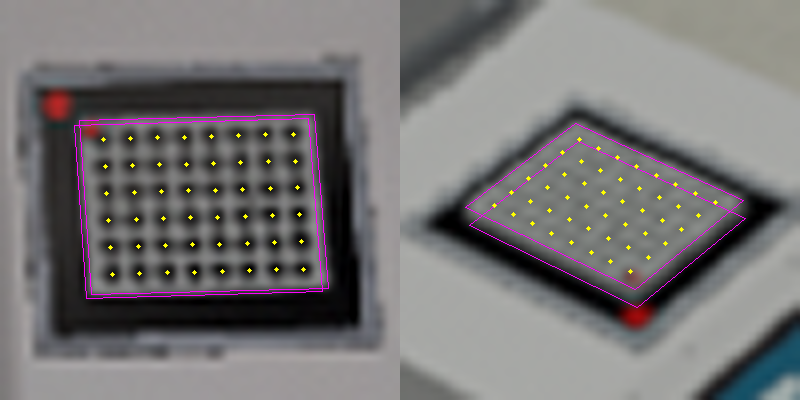

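Call:
servo_tool --plan '[[[-25,-8,0],0.1,-1],[[-60,-18,0],0.22,-1],[[-95,-29,0],0.34,-1],[[-130,-39,0],0.46,-1],[[-165,-50,0],0.58,-1]]' --force 15

```text
clock: 1.52
eef_pos: [0.2797, 0.4178, 0.2459]
tcp_rot: [0.407, 0.913, 0.0, 0.0]
ft_force: [0.8, 0.1, 0.6]
opening: 0.0919
```

```bash
cat > go.py <<'E'
import sys,numpy as np
from plant import bot
from scipy.spatial.transform import Rotation as R
def to(x,y,z,yaw):
    s=bot.sense(); r=R.from_quat(s["tcp_rot"]); d=r.inv().apply(np.array([x,y,z])-s["eef_pos"])
    Y=r.apply([0,1,0]); cur=np.arctan2(Y[1],Y[0]); tilt=np.degrees(np.arccos(-r.apply([0,0,1])[2]))
    print("t",round(s["clock"],2),"pos",s["eef_pos"].round(4),"yaw",round(cur,4),"tilt",round(tilt,2),"shift mm",(d*1000).round(1),"twist",round(cur-yaw,4),"open",round(s["opening"],4),"F",s["ft_force"].round(1))
to(*map(float,sys.argv[1:]))
E
python3 go.py .4232 .3319 .12 -.0106
```

```text
t 1.52 pos [0.2797 0.4178 0.2459] yaw 0.7327 tilt 0.03 shift mm [-159.8   49.2  125.9] twist 0.7433 open 0.0919 F [0.8 0.1 0.6]
```

Call:
servo_tool --plan '[[[-35,11,15],0.12,-1],[[-70,22,35],0.24,-1],[[-105,33,55],0.36,-1],[[-138,43,75],0.48,-1],[[-160,49,90],0.6,-1]]'

```text
clock: 1.93
eef_pos: [0.4247, 0.3312, 0.1542]
tcp_rot: [0.66, 0.752, -0.0, 0.0]
ft_force: [0.1, -0.3, 0.6]
opening: 0.092
```

Call:
servo_tool --plan '[[[0,0,0],0.1,-1],[[0,0,0],0.143,-1],[[0,0,0],0.143,-1],[[0,0,0],0.143,-1],[[0,0,0],0.143,-1]]'

```text
clock: 2.35
eef_pos: [0.4223, 0.3335, 0.156]
tcp_rot: [0.708, 0.706, 0.0, 0.0]
ft_force: [0.5, -0.5, -0.2]
opening: 0.0922
```

```bash
python3 go.py .4232 .3319 .055 -.0106
python3 - <<'E'
from plant import bot
from h import *
o=[]
for n in ["top","scene"]:
    d=bot.camera(n); np.savez(n+"1.npz",**d); cv2.imwrite(f"pics/{n}1.png",d["color"][:,:,::-1])
    im=d["color"][:,:,::-1].copy()
    p=proj(d["K"],d["view"],[[.4232,.3319,.1]])[0].astype(int)
    o.append(cv2.resize(im[p[1]-40:p[1]+40,p[0]-40:p[0]+40],None,fx=5,fy=5,interpolation=2))
cv2.imwrite("pics/near1.png",np.hstack(o))
E
```

```text
t 2.35 pos [0.4223 0.3335 0.156 ] yaw -0.003 tilt 0.03 shift mm [ -1.6   0.8 101. ] twist 0.0076 open 0.0922 F [ 0.5 -0.5 -0.2]
```

View pics/near1.png

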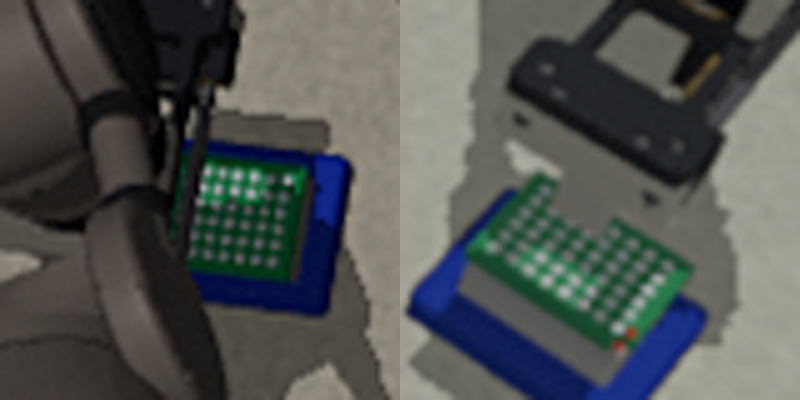

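Run:
```python
from h import *
im,K,V=load("scene1.npz")
T=np.array([.4223,.3335,.156])
pts=T+np.array([[0,0,0],[.046,0,0],[-.046,0,0],[.046,0,-.019],[-.046,0,-.019],[0.095,0,.047],[-.095,0,.047],[0.065,0,-.019]])
uv=proj(K,V,pts)
s=np.array([400,170]);b=cv2.resize(im[170:300,400:560],None,fx=5,fy=4.6,interpolation=2)
for i,u in enumerate(uv):
    q=((u-s)*[5,4.6]).astype(int);cv2.circle(b,tuple(q),3,(255,0,255),-1);cv2.putText(b,str(i),tuple(q+4),0,.5,(0,0,255))
cv2.imwrite("pics/chk.png",b)
```

```text
(no output)
```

View pics/chk.png

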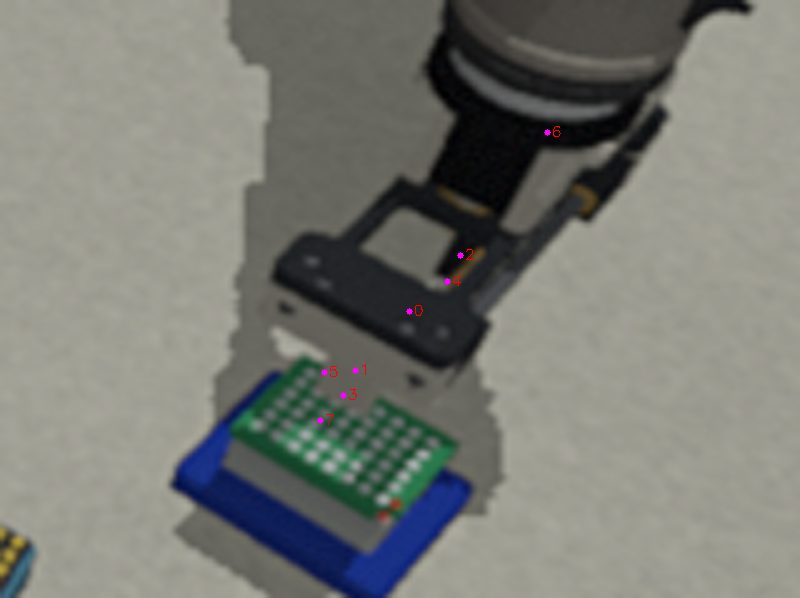

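Call:
servo_tool --plan '[[[-1.6,0.8,12],0.008,-1],[[-1.6,0.8,28],0.008,-1],[[-1.6,0.8,46],0.008,-1],[[-1.6,0.8,62],0.008,-1],[[-1.6,0.8,72],0.008,-1]]'

```text
clock: 2.87
eef_pos: [0.4225, 0.3316, 0.0824]
tcp_rot: [0.711, 0.703, -0.001, -0.0]
ft_force: [1.0, -0.1, 0.1]
opening: 0.0922
```

Call:
servo_tool --plan '[[[0,0,8],0,-1],[[0,0,16],0,-1],[[0,0,24],0,-1],[[0,0,28],0,-1],[[0,0,28],0,-1]]'

```text
clock: 3.28
eef_pos: [0.4229, 0.3315, 0.055]
tcp_rot: [0.712, 0.703, -0.001, -0.0]
ft_force: [0.0, 0.2, -0.4]
opening: 0.0923
```

```bash
python3 go.py .4232 .3319 .055 -.0106
python3 - <<'E'
from plant import bot
from h import *
o=[]
for n in ["top","scene"]:
    d=bot.camera(n); np.savez(n+"2.npz",**d)
    im=d["color"][:,:,::-1].copy()
    p=proj(d["K"],d["view"],[[.4232,.3319,.08]])[0].astype(int)
    o.append(cv2.resize(im[p[1]-40:p[1]+40,p[0]-40:p[0]+40],None,fx=5,fy=5,interpolation=2))
cv2.imwrite("pics/near2.png",np.hstack(o))
E
```

```text
t 3.28 pos [0.4229 0.3315 0.055 ] yaw -0.0129 tilt 0.06 shift mm [0.4 0.3 0. ] twist -0.0023 open 0.0923 F [ 0.   0.2 -0.4]
```

View pics/near2.png

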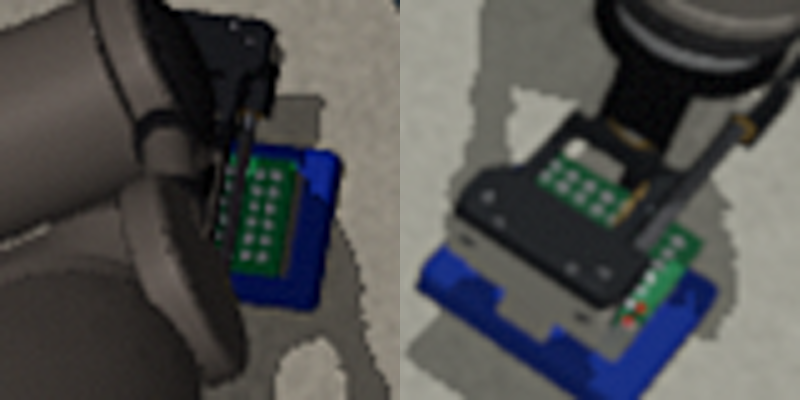

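Call:
servo_tool --plan '[[[0,0,0],0,1],[[0,0,0],0,1],[[0,0,0],0,1],[[0,0,0],0,1],[[0,0,0],0,1]]' --force 15

```text
clock: 3.8
eef_pos: [0.4233, 0.3317, 0.0559]
tcp_rot: [0.712, 0.702, 0.0, 0.0]
ft_force: [-0.6, -0.4, 0.5]
opening: 0.0639
```

Call:
servo_tool --plan '[[[0,0,0],0,1],[[0,0,0],0,1],[[0,0,0],0,1],[[0,0,0],0,1],[[0,0,0],0,1]]' --force 15

```text
clock: 4.22
eef_pos: [0.4233, 0.3317, 0.0559]
tcp_rot: [0.712, 0.703, 0.0, 0.0]
ft_force: [0.0, -1.2, 3.3]
opening: 0.0638
```

```bash
python3 go.py .4232 .3319 .055 -.0106
```

```text
t 4.22 pos [0.4233 0.3317 0.0559] yaw -0.013 tilt 0.02 shift mm [ 0.2 -0.1  0.9] twist -0.0024 open 0.0638 F [ 0.  -1.2  3.3]
```

Call:
servo_tool --plan '[[[0,0,-2],0,1],[[0,0,-5],0,1],[[0,0,-9],0,1],[[0,0,-14],0,1],[[0,0,-20],0,1]]'

```text
clock: 4.63
eef_pos: [0.4231, 0.3316, 0.0761]
tcp_rot: [0.712, 0.702, -0.0, -0.0]
ft_force: [-0.6, -0.2, 0.6]
opening: 0.0636
```

```bash
python3 go.py .4232 .3319 .22 -.0106
python3 - <<'E'
from plant import bot
from h import *
o=[]
for n in ["top","scene"]:
    d=bot.camera(n); np.savez(n+"3.npz",**d)
    im=d["color"][:,:,::-1].copy()
    p=proj(d["K"],d["view"],[[.4232,.3319,.08]])[0].astype(int)
    o.append(cv2.resize(im[p[1]-40:p[1]+40,p[0]-40:p[0]+40],None,fx=5,fy=5,interpolation=2))
cv2.imwrite("pics/near3.png",np.hstack(o))
E
```

```text
t 4.63 pos [0.4231 0.3316 0.0761] yaw -0.013 tilt 0.02 shift mm [   0.3    0.  -143.9] twist -0.0024 open 0.0636 F [-0.6 -0.2  0.6]
```

View pics/near3.png

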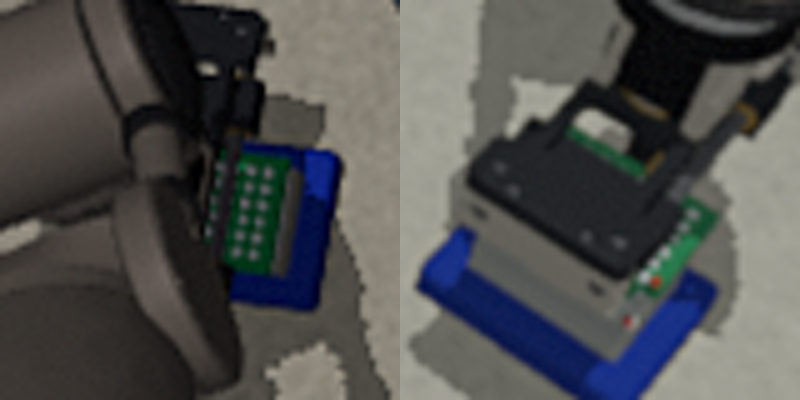

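Call:
servo_tool --plan '[[[0,0,-12],0,1],[[0,0,-30],0,1],[[0,0,-52],0,1],[[0,0,-74],0,1],[[0,0,-96],0,1]]'

```text
clock: 5.15
eef_pos: [0.423, 0.3315, 0.1727]
tcp_rot: [0.712, 0.703, -0.0, -0.0]
ft_force: [0.1, 0.1, -0.3]
opening: 0.0638
```

Call:
servo_tool --plan '[[[0,0,-18],0,1],[[0,0,-34],0,1],[[0,0,-44],0,1],[[0,0,-48],0,1],[[0,0,-48],0,1]]'

```text
clock: 5.57
eef_pos: [0.4234, 0.3318, 0.2203]
tcp_rot: [0.712, 0.702, 0.001, 0.0]
ft_force: [-0.1, -0.3, -1.3]
opening: 0.0639
```

```bash
python3 go.py .5174 -.2469 .22 .1408
```

```text
t 5.57 pos [0.4234 0.3318 0.2203] yaw -0.013 tilt 0.08 shift mm [-577.4  101.5   -0. ] twist -0.1538 open 0.0639 F [-0.1 -0.3 -1.3]
```

Call:
servo_tool --plan '[[[-8,1,0],0,1],[[-24,4,0],0,1],[[-46,8,0],0,1],[[-72,13,0],0,1],[[-100,18,0],0,1]]'

```text
clock: 5.98
eef_pos: [0.4392, 0.2301, 0.2183]
tcp_rot: [0.711, 0.703, -0.001, -0.001]
ft_force: [1.0, -0.4, 0.2]
opening: 0.0639
```

Call:
servo_tool --plan '[[[-28,5,0],0,1],[[-56,10,0],0,1],[[-84,15,0],0,1],[[-112,20,0],0,1],[[-140,25,0],0,1]]'

```text
clock: 6.4
eef_pos: [0.4623, 0.0892, 0.2185]
tcp_rot: [0.712, 0.702, -0.001, -0.001]
ft_force: [0.6, 0.9, -0.2]
opening: 0.0637
```

Call:
servo_tool --plan '[[[-28,5,0],0,1],[[-56,10,0],0,1],[[-84,15,0],0,1],[[-112,20,0],0,1],[[-140,25,0],0,1]]'

```text
clock: 6.82
eef_pos: [0.4854, -0.0509, 0.2184]
tcp_rot: [0.712, 0.702, -0.001, -0.001]
ft_force: [0.4, 0.1, 0.3]
opening: 0.0636
```

```bash
python3 go.py .5174 -.2469 .22 .1408
```

```text
t 6.82 pos [ 0.4854 -0.0509  0.2184] yaw -0.0132 tilt 0.14 shift mm [-195.5   34.6   -1.7] twist -0.154 open 0.0636 F [0.4 0.1 0.3]
```

Call:
servo_tool --plan '[[[-26,5,0],0,1],[[-52,9,0],-0.04,1],[[-78,14,0],-0.08,1],[[-102,18,0],-0.12,1],[[-124,22,0],-0.154,1]]'

```text
clock: 7.23
eef_pos: [0.5057, -0.1752, 0.2182]
tcp_rot: [0.655, 0.756, -0.0, -0.001]
ft_force: [0.2, 0.6, 0.1]
opening: 0.0633
```

```bash
python3 go.py .5174 -.2469 .22 .1408
```

```text
t 7.23 pos [ 0.5057 -0.1752  0.2182] yaw 0.1423 tilt 0.15 shift mm [-72.6   1.4  -1.9] twist 0.0015 open 0.0633 F [0.2 0.6 0.1]
```

Call:
servo_tool --plan '[[[-20,0.4,0],0,1],[[-40,0.8,0],0,1],[[-56,1.2,0],0,1],[[-67,1.4,0],0,1],[[-72,1.4,0],0,1]]'

```text
clock: 7.65
eef_pos: [0.5175, -0.246, 0.2184]
tcp_rot: [0.656, 0.755, -0.0, -0.001]
ft_force: [-0.6, 0.7, -0.2]
opening: 0.0636
```

Call:
servo_tool --plan '[[[0,0,2],0,1],[[0,0,6],0,1],[[0,0,10],0,1],[[0,0,12],0,1],[[0,0,12],0,1]]'

```text
clock: 8.07
eef_pos: [0.5179, -0.2436, 0.207]
tcp_rot: [0.655, 0.755, -0.0, -0.001]
ft_force: [-0.5, -0.9, -0.7]
opening: 0.064
```

```bash
python3 go.py .5174 -.2469 .156 .1408
python3 - <<'E'
from plant import bot
from h import *
o=[]
for n in ["top","scene"]:
    d=bot.camera(n); np.savez(n+"4.npz",**d)
    im=d["color"][:,:,::-1].copy()
    p=proj(d["K"],d["view"],[[.5174,-.2469,.18]])[0].astype(int)
    o.append(cv2.resize(im[p[1]-40:p[1]+40,p[0]-40:p[0]+40],None,fx=5,fy=5,interpolation=2))
cv2.imwrite("pics/near4.png",np.hstack(o))
E
```

```text
t 8.07 pos [ 0.5179 -0.2436  0.207 ] yaw 0.1419 tilt 0.08 shift mm [-3.2 -0.9 51. ] twist 0.0011 open 0.064 F [-0.5 -0.9 -0.7]
```

View pics/near4.png

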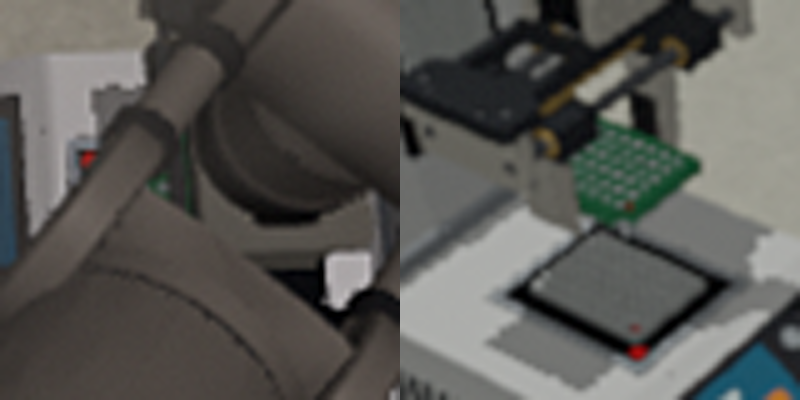

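```bash
cat >> h.py <<'E'
def fitvis(im,K,V,p0,z,cols=4,chan=2):
    g=cv2.GaussianBlur(im[:,:,chan].astype(float),(0,0),0.5)
    lim=(-31.5+9*(cols-1)+1)/1000
    h=H[H[:,0]<lim]; b=B[B[:,0]<lim]
    best=None
    def f(p):
        q=[p[0],p[1],p0[2]]
        return -(samp(g,proj(K,V,w(q,h,z))).mean()-samp(g,proj(K,V,w(q,b,z))).mean())
    for dx in(-.002,0,.002):
        for dy in(-.002,0,.002):
            r=minimize(f,[p0[0]+dx,p0[1]+dy],method="Nelder-Mead",options=dict(xatol=1e-5,fatol=1e-3))
            if best is None or r.fun<best.fun: best=r
    return best.x,best.fun
E
python3 - <<'E'
from h import *
im,K,V=load("scene4.npz")
p0=(.5179,-.2436,.1419-np.pi/2)
o=[outline(im,K,V,p0,.2091,[(82,64,.2091),(70,50,.1891)],"",p0[:2],25,8)]
for c in(2,3,4):
    q,f=fitvis(im,K,V,p0,.2091,c); print(c,q.round(4),f)
o.append(outline(im,K,V,(*q,p0[2]),.2091,[(82,64,.2091)],"",p0[:2],25,8))
cv2.imwrite("pics/fit4.png",np.hstack(o))
qb,_=fitb(im,K,V,(.5174,-.2467,-1.43));print(qb.round(4))
E
```

```text
2 [ 0.5069 -0.2453] -18.763417212247518
3 [ 0.5068 -0.2454] -18.003136361997257
4 [ 0.5069 -0.2454] -16.225909415157666
[ 0.5193 -0.2451 -1.4308]
```

View pics/fit4.png

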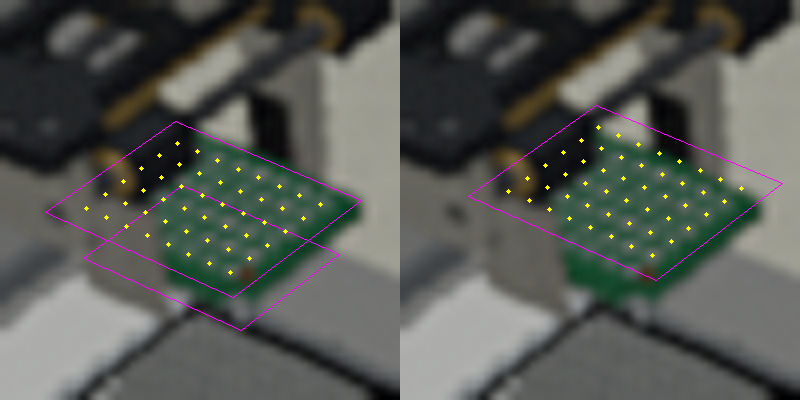

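Run:
```python
from h import *
im,K,V=load("scene4.npz")
p0=(.5179,-.2436,.1419-np.pi/2); z=.2091
for chan in (0,2):
  g=im[:,:,chan].astype(float)
  for lim in (-13,-4,5):
    h=H[H[:,0]<lim/1000]; b=B[B[:,0]<lim/1000]
    best=None
    for dx in np.arange(-5,5.1,.25):
        for dy in np.arange(-5,5.1,.25):
            q=(p0[0]+dx/1e3,p0[1]+dy/1e3,p0[2])
            f=samp(g,proj(K,V,w(q,h,z))).mean()-samp(g,proj(K,V,w(q,b,z))).mean()
            if best is None or f>best[0]: best=(f,dx,dy)
    print(chan,lim,best)
q=(p0[0]+best[1]/1e3,p0[1]+best[2]/1e3,p0[2])
cv2.imwrite("pics/fit5.png",np.hstack([outline(im,K,V,p0,z,[(82,64,z),(82,64,z-.008)],"",p0[:2],25,8),outline(im,K,V,q,z,[(82,64,z),(82,64,z-.008)],"",p0[:2],25,8)]))
# raw crop
o=proj(K,V,[[*p0[:2],z]])[0].round().astype(int); print(o)
cv2.imwrite("pics/raw5.png",cv2.resize(im[o[1]-25:o[1]+25,o[0]-25:o[0]+25],None,fx=12,fy=12,interpolation=2))
```

```text
0 -13 (np.float64(22.720693019181496), np.float64(-1.75), np.float64(-0.5))
0 -4 (np.float64(22.148919408391734), np.float64(-1.75), np.float64(-0.5))
0 5 (np.float64(21.377475239738956), np.float64(-1.5), np.float64(-0.5))
2 -13 (np.float64(28.164077040113433), np.float64(-1.75), np.float64(-0.5))
2 -4 (np.float64(27.641349832158433), np.float64(-1.75), np.float64(-0.5))
2 5 (np.float64(26.929047148051005), np.float64(-1.5), np.float64(-0.5))
[268 129]
```

View pics/fit5.png

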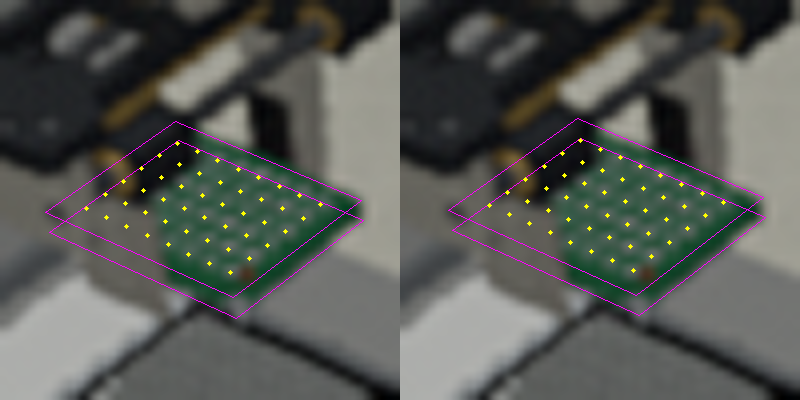

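View pics/raw5.png

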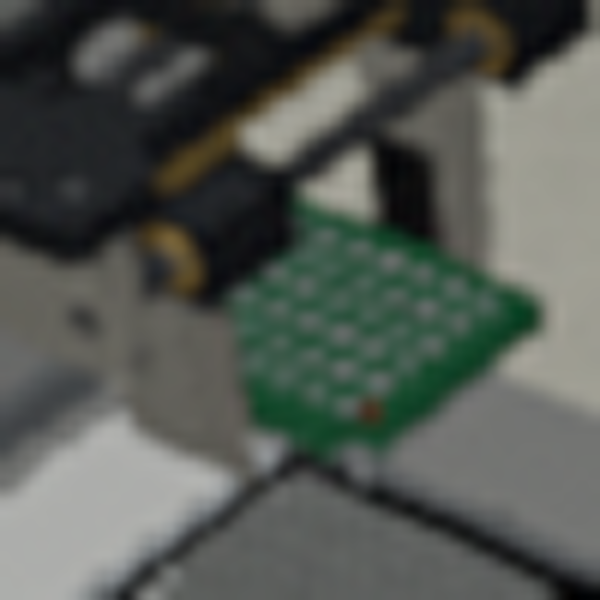

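```bash
python3 go.py .5174 -.2469 .165 .1408
```

```text
t 8.17 pos [ 0.5182 -0.244   0.2077] yaw 0.1417 tilt 0.01 shift mm [-2.7 -1.2 42.7] twist 0.0009 open 0.0641 F [ 0.1  0.1 -0.7]
```

Call:
servo_tool --plan '[[[-1,-0.4,7],0,1],[[-2,-0.8,17],0,1],[[-2.7,-1.2,29],0.001,1],[[-2.7,-1.2,38],0.001,1],[[-2.7,-1.2,42],0.001,1]]'

```text
clock: 8.58
eef_pos: [0.5166, -0.247, 0.1636]
tcp_rot: [0.656, 0.755, -0.0, -0.002]
ft_force: [0.0, 0.0, -1.4]
opening: 0.064
```

Call:
servo_tool --plan '[[[0,0,0],0,1],[[0,0,0],0,1],[[0,0,0],0,1],[[0,0,0],0,1],[[0,0,0],0,1]]'

```text
clock: 9.0
eef_pos: [0.5176, -0.2475, 0.1662]
tcp_rot: [0.656, 0.755, 0.0, 0.0]
ft_force: [-0.8, -0.1, -0.5]
opening: 0.0637
```

```bash
python3 go.py .5174 -.2469 .156 .1408
cat > meas.py <<'E'
import sys
from plant import bot
from h import *
k=sys.argv[1]
P=bot.sense()["eef_pos"]; o=[]
for n in ["scene","top"]:
    d=bot.camera(n); np.savez(n+k+".npz",**d)
    im,K,V=load(n+k+".npz")
    z=P[2]+.0021; q0=(P[0],P[1],.141-np.pi/2)
    if n=="scene":
        for lim in(-13,-4,5):
            h=H[H[:,0]<lim/1000]; b=B[B[:,0]<lim/1000]; g=im[:,:,2].astype(float); best=None
            for dx in np.arange(-4,4.1,.25):
                for dy in np.arange(-4,4.1,.25):
                    q=(q0[0]+dx/1e3,q0[1]+dy/1e3,q0[2])
                    f=samp(g,proj(K,V,w(q,h,z))).mean()-samp(g,proj(K,V,w(q,b,z))).mean()
                    if best is None or f>best[0]: best=(round(f,1),float(dx),float(dy))
            print(lim,best)
    o.append(outline(im,K,V,q0,z,[(82,64,z),(82,64,z-.008),(78,58,.128)],"",q0[:2],25,8))
    c=proj(K,V,[[*q0[:2],z]])[0].round().astype(int)
    o.append(cv2.resize(im[c[1]-25:c[1]+25,c[0]-25:c[0]+25],None,fx=8,fy=8,interpolation=2))
b=np.vstack([np.hstack(o[:2]),np.hstack(o[2:])]); cv2.imwrite("pics/m%s.png"%k,cv2.resize(b,(600,600)))
E
python3 meas.py 6
```

```text
t 9.0 pos [ 0.5176 -0.2475  0.1662] yaw 0.1401 tilt 0.06 shift mm [ 0.7 -0.1 10.2] twist -0.0007 open 0.0637 F [-0.8 -0.1 -0.5]
-13 (np.float64(25.7), -1.5, 0.25)
-4 (np.float64(25.3), -1.5, 0.25)
5 (np.float64(25.1), -1.5, 0.25)
```

View pics/m6.png

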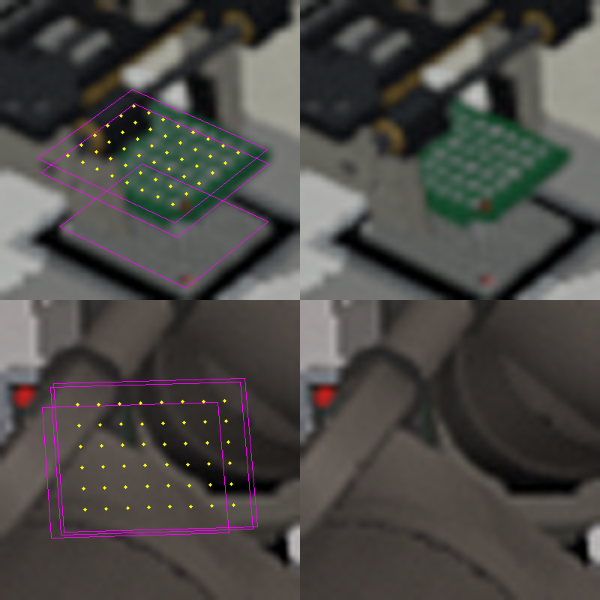

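```bash
cat >> h.py <<'E'
def scan(im,K,V,q0,z,mask_lim,R=4):
    h=H[H[:,0]<mask_lim/1000]; b=B[B[:,0]<mask_lim/1000]; g=im[:,:,2].astype(float); best=None
    for dx in np.arange(-R,R+.1,.25):
        for dy in np.arange(-R,R+.1,.25):
            q=(q0[0]+dx/1e3,q0[1]+dy/1e3,q0[2])
            f=samp(g,proj(K,V,w(q,h,z))).mean()-samp(g,proj(K,V,w(q,b,z))).mean()
            if best is None or f>best[0]: best=(round(float(f),1),float(dx),float(dy))
    return best
E
python3 - <<'E'
from h import *
for n,p,z in [("scene0",(.4232,.3319,-1.5814),.058),("scene2",(.4232,.3319,-1.5814),.058),("scene3",(.4231,.3316,-1.5838),.0761+.0021),("scene6",(.5176,-.2475,-1.43),.1683)]:
    im,K,V=load(n+".npz")
    print(n,[scan(im,K,V,p,z,l) for l in (-30,-22,-13)])
im,K,V=load("scene3.npz");p=(.4231,.3316,-1.5838);z=.0782
im2,_,_=load("scene2.npz");p2=(.4232,.3319,-1.5814)
cv2.imwrite("pics/f3.png",np.hstack([outline(im2,K,V,p2,.058,[(82,64,.058),(82,64,.05)],"",p2[:2],25,8),outline(im,K,V,p,z,[(82,64,z),(82,64,z-.008)],"",p[:2],25,8)]))
E
```

```text
scene0 [(63.9, 0.25, -1.0), (82.5, 0.25, -0.5), (85.3, 0.0, -0.5)]
scene2 [(47.6, 0.0, 0.25), (40.6, 0.0, 0.0), (24.1, 0.0, -0.25)]
scene3 [(49.1, -1.25, 1.5), (39.4, -1.5, 0.75), (26.9, -1.25, 0.75)]
scene6 [(21.4, -1.25, 0.0), (25.3, -1.5, 0.0), (25.7, -1.5, 0.25)]
```

View pics/f3.png

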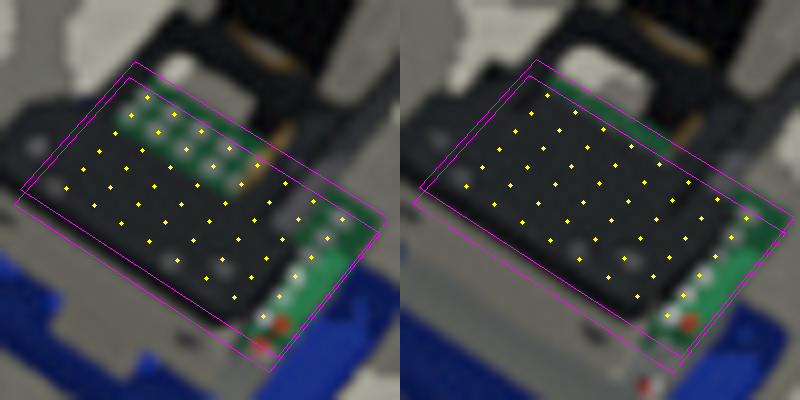

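Run:
```python
from h import *
im,K,V=load("top3.npz");p=(.4231,.3316,-1.5838);z=.0782
im2,_,_=load("top2.npz");p2=(.4232,.3319,-1.5814)
# visible columns: +x plate side (world -y)
def sc(im,q0,z,sel,R=4):
    h=H[sel(H)];b=B[sel(B)];g=im[:,:,2].astype(float);best=None
    for dx in np.arange(-R,R+.1,.25):
        for dy in np.arange(-R,R+.1,.25):
            q=(q0[0]+dx/1e3,q0[1]+dy/1e3,q0[2])
            f=samp(g,proj(K,V,w(q,h,z))).mean()-samp(g,proj(K,V,w(q,b,z))).mean()
            if best is None or f>best[0]: best=(round(float(f),1),float(dx),float(dy))
    return best
sel=lambda P:P[:,0]>.013
print("top2",sc(im2,p2,.058,sel),"top3",sc(im,p,z,sel))
sel=lambda P:P[:,0]>.022
print("top2",sc(im2,p2,.058,sel),"top3",sc(im,p,z,sel))
im0,_,_=load("top0.npz")
print("top0",sc(im0,p2,.058,sel))
cv2.imwrite("pics/f4.png",np.hstack([outline(im2,K,V,p2,.058,[(82,64,.058)],"",p2[:2],25,8),outline(im,K,V,p,z,[(82,64,z)],"",p[:2],25,8)]))
```

```text
top2 (57.6, -0.25, 0.5) top3 (60.0, -1.0, 0.5)
top2 (78.5, -0.25, 0.25) top3 (79.0, -1.0, 0.5)
top0 (129.7, -0.25, 0.25)
```

View pics/f4.png

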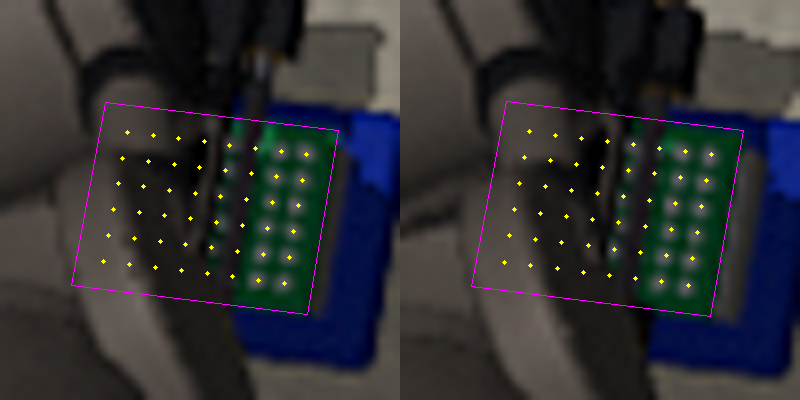

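```bash
python3 go.py .5188 -.2470 .156 .1405
```

```text
t 9.1 pos [ 0.5175 -0.2475  0.1661] yaw 0.14 tilt 0.04 shift mm [ 0.3  1.3 10.1] twist -0.0005 open 0.0637 F [0.1 0.  0.3]
```

Call:
servo_tool --plan '[[[0,0.6,2],0,1],[[0.3,1.3,4],0,1],[[0.3,1.3,7],0,1],[[0.3,1.3,9],0,1],[[0.3,1.3,10],0,1]]'

```text
clock: 9.52
eef_pos: [0.5184, -0.2468, 0.1551]
tcp_rot: [0.656, 0.755, -0.0, -0.0]
ft_force: [-0.4, 0.0, -0.6]
opening: 0.0639
```

Call:
servo_tool --plan '[[[0,0,0],0,1],[[0,0,0],0,1],[[0,0,0],0,1],[[0,0,0],0,1],[[0,0,0],0,1]]'

```text
clock: 9.93
eef_pos: [0.5187, -0.247, 0.1558]
tcp_rot: [0.656, 0.755, 0.0, 0.0]
ft_force: [1.6, 0.3, -0.3]
opening: 0.0638
```

```bash
python3 go.py .5188 -.2470 .156 .1405; python3 meas.py 7;python3 go.py .5188 -.2470 .156 .1405
```

```text
t 9.93 pos [ 0.5187 -0.247   0.1558] yaw 0.14 tilt 0.02 shift mm [-0.   0.1 -0.2] twist -0.0005 open 0.0638 F [ 1.6  0.3 -0.3]
-13 (np.float64(25.5), -1.5, 0.25)
-4 (np.float64(26.1), -1.5, 0.25)
5 (np.float64(26.1), -1.5, 0.25)
t 10.03 pos [ 0.5187 -0.247   0.1558] yaw 0.14 tilt 0.01 shift mm [-0.1  0.1 -0.2] twist -0.0005 open 0.0634 F [ 0.2  0.3 -0.8]
```

View pics/m7.png

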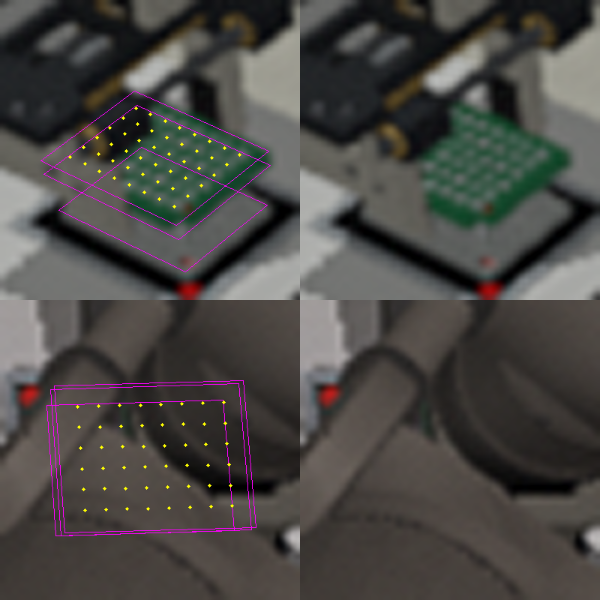

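Run:
```python
from h import *
im,K,V=load("scene7.npz"); z=.1579
for y in np.arange(-1.47,-1.385,.01): print(round(y,3),scan(im,K,V,(.5175,-.2468,y),z,5,2))
cv2.imwrite("pics/scene7.png",im)
```

```text
-1.47 (24.1, -0.75, 0.0)
-1.46 (25.0, -0.75, 0.0)
-1.45 (25.7, -0.5, 0.0)
-1.44 (26.0, -0.5, 0.0)
-1.43 (26.1, -0.25, 0.0)
-1.42 (26.0, -0.25, 0.0)
-1.41 (25.5, 0.0, 0.0)
-1.4 (24.9, 0.0, 0.0)
-1.39 (24.0, 0.25, 0.0)
```

View pics/scene7.png

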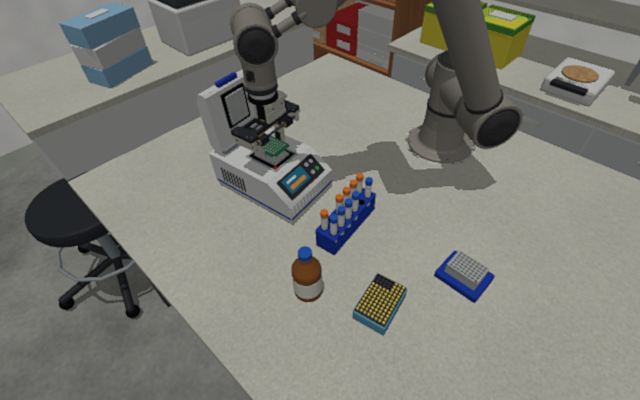

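The plate shows at about (275,150), over the block with its notch towards the block's red dot. The lid is open, and the cold block, rack, bottle and tip box look unmoved. The plate's yaw fits best at -1.43, the same as the block's, and its centre is within about 0.3 mm of the block's. I'm handing it in.

```bash
python3 -c "
from plant import bot
print(bot.finish_job())"
```

```text
the job is handed in; nothing more can be done
None
```

The job is handed in at about 10 s on the clock. The plate is held at 15 N, hovering level over the cycler's block, with its notched red-dot corner over the block's red-dot corner. I gripped it by its long sides, lifted it straight out of the cold block, and carried it with the well tips at about 0.20 m, well above the tube caps. I then turned it to the block's angle and lowered it.

What the last checks showed:
- **Alignment:** in the scene camera the plate's centre fits within about 0.3 mm of the block's. The plate's best-fit angle is -1.43 rad, the same as the block's.
- **Height:** the well tips are about 10 mm above the block, worked out from the arm's height reading and the height at which I gripped. I couldn't measure it directly, and it is uncertain by about 1 mm.
- **Hold and surroundings:** the opening stayed steady at 64 mm. The wrist force stayed near zero apart from one 3 N reading while gripping. The lid is still open, and the other items look undisturbed.

What disagreed:
- **Arm against cameras:** once gripped, both cameras placed the plate 1 to 1.5 mm to one side of the arm's own position reading. I corrected for it using the cameras.
- **Network points:** the network's points for the block were about 40 mm off, so I used my own fit to the holes instead.
- **Top camera:** the arm blocked its view at the end, so the final alignment check rests on the scene camera alone.

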